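# Bolt the sprung rocker plate level

### The job

The rocker's aluminium plate with the glass dish stands tilted up on its spring: press its near edge down gently until the plate lies level on the rubber stop, and while you hold it there slide its red-knobbed bolt fully home under the yellow keeper until it touches the keeper's post, so that the plate stays level when you let go. Neither lean hard on the stop nor ram the bolt against the keeper, and leave the things round it where they stand.

Things in the scene. Friction and masses are not known exactly. Their poses are not given: they have to be found in the camera images.
- rocker: grey fixed base of the lab rocker, 250 mm (its x) by 216 mm (its y, -92 to +124 mm), slab top 20 mm up; origin on the worktop; x points away from the robot to the hinge, y leftward to the keeper, z up. On it hinges an aluminium plate 208 x 160 x 8 mm with a fixed glass dish, 115 mm wide, 19 mm high, centred 70 mm from the hinge; the near 65 mm of the plate is clear for the bolt
- hinge (a point): middle of the plate's hinge line, which runs along the base's y at x = +100, z = 45 mm of the base, level with the plate's underside. The spring and a damper are here: the spring pushes the plate's near edge up; holding it at the knob takes about 5 N fully up and about 8 N level (a steady 0.07 N more per mm) and, moving, about 1 N more per 15 mm/s (plate about 0.4 kg, varies)
- plate_edge (a point): middle of the top of the plate's free edge, towards the robot, 205 mm from the hinge; at z = 53 mm when level, about 110 mm when up
- tilt_plate (a joint): tilt of the plate in rad: 0.28 fully up (the start), 0 level and just touching the rubber stop; it springs up when released. The knob is 175 mm from the hinge along the plate and 36 mm above its underside, so it moves on an arc: from up to level it comes down by about 47 mm and 17 mm towards the robot
- bolt (a joint): travel in m of the steel bolt, a 10 x 10 mm bar 123 mm long along y on the plate's near edge: 0 to 0.004 drawn back (the start), 0.027 fully home, its end touching the keeper's post; it slides along the base's +y, takes about 1.5 N and stays where it is left. With the plate up it would pass over the keeper, not under it
- bolt_tip (a point): middle of the bolt's left end face, which goes under the keeper: at y = 78 mm of the base drawn back, 105 mm home, where it touches the post. The bolt runs in two low guides on the plate at y = 48 and 70 mm, 16.5 mm higher than the plate's top
- knob_center (a point): centre of the bolt's red knob, an upright cylinder 16 mm wide and 24 mm high on a 10 mm neck, standing square to the plate; the top of the bar is 16 mm below this point, the plate's top 28 mm below. Plate level and bolt drawn back, it is at x = -75, y = -20, z = 81 mm of the base. Along y, 57 mm are clear to the first guide at the start, 30 mm at the end
- rubber_stop: black rubber post, 24 mm in diameter, fixed on the base under the plate, at x = -60, y = 0 mm of the base; origin on the slab's top (20 mm up), its top 25 mm higher. The plate lies level when it rests on it. It gives about 1 mm per 16 N; it should bear less than 14 N, so a few newtons beyond the spring's force are enough
- keeper: yellow hook fixed on the base at the bolt's left end: post at y = 105 to 116 mm with a lip 8 mm thick, 26 mm wide, reaching back to y = 86 mm; origin on the slab's top at x = -75, y = 0 of the base, lip underside 46.2 mm above it. With the plate on its stop the bolt's top is just 1.2 mm below the lip, so it enters only then; let go, it rises against the lip. Takes less than 16 N
- vial_blue: bystander: glass vial with a blue cap, 25 mm in diameter, 52 mm high; origin at the centre of its foot
- carton: bystander: small white carton, 98 x 84 x 30 mm; origin at the centre of its underside

How it is judged (in metres and radians):
On the way, in this order (a step that is already met when the one before it is completed fails the run):
1. the plate is pressed level onto its stop while the bolt is still drawn back (value of joint tilt_plate below 0.012 rad and value of joint bolt below 0.008 m), for 0.1 s.
2. the bolt is slid home under the keeper with the plate level (value of joint tilt_plate below 0.02 rad and value of joint bolt above 0.0258 m), for 0.2 s.
At the end, for the whole second after the job is handed in: the plate stays level by itself (tilt under 0.02 rad) with the bolt at least 25.8 mm out of its 27 mm under the keeper, at rest (all of step 2 and value of joint tilt_plate above -0.015 rad and velocity of joint tilt_plate below 0.05 rad/s); the robot touches nothing.
It fails at once if the rubber stop is loaded with more than 14 N (contact force between rubber_stop and anything else above 14 N).
It fails at once if the keeper is loaded with more than 16 N (contact force between keeper and anything else above 16 N).
It fails at once if the vial or the carton is moved by more than 20 mm (distance of any of vial_blue, carton from where it was at the start of the episode above 0.02 m).
It also fails if it takes over 59 s, if anything falls off the work surface, if the arm or the gripper's body presses on something with over 40 N, if the wrist force passes 120 N, or if a joint passes its speed limit or range.

### The arm

A 6-joint arm with a two-finger parallel gripper is mounted at the origin on a cart in front of the work surface, level with it; the furniture and walls round the work are solid. World frame = base frame: x ahead of the robot, y to its left, z up, the work surface at z = 0. Lengths are in m, angles in degrees, forces in N, time in s.
With the tool pointing down it reaches from about 0.35 to 0.95 m from the base axis. Payload 17.4 kg.
Tool frame: the origin (TCP) lies at the very end of the fingers, on their centre line; the grasp point (between the pads) lies 19 mm behind it; z points along the fingers, y is the line along which they close (so a half turn about z gives the same grasp; the last joint's range is limited). The gripper opens to 93 mm and grips with 3 to 60 N. Pads are 15 mm wide; open, the fingers measure 128 mm over their backs; the gripper's body (75 mm by 188 mm) begins 65 mm behind the grasp point.
Start: joints at [63.037, 6.646, 82.598, -0, 90.757, -2.166], TCP at [0.283, 0.613, 0.219] pointing down, gripper open.
Joint ranges: [-162.19, 162.19], [-47.58, 125.68], [4.15, 143.07], [-65.23, 245.23], [0.69, 171.88], [-170.13, 170.13]. Speed limits (degrees/s): [108.29, 108.29, 127.2, 180, 180, 180].

### API

Orientations are given as a 3x3 rotation matrix whose columns are the frame's x, y, z axes.
In Python, from workcell import readout, capture, camera_params, order gives the robot as it stands.
- The arm moves only by the tool step_arm, never from a script. Its arguments are lists of equal length, an entry for each row: "translation": the shift along the tool's x, y, z in mm, a list of three; "delta_rot": the turn, a rotation vector about the tool's x, y, z in rad, a list of three; "hand": the finger opening in mm, from 0 to 93. A call has 1 to 10 rows; each row shifts and turns the commanded pose from where the row before left it, along the tool's axes as they then stand; what a row does not reach is not made up. A row lasts 1/10 s, in which the tool goes at most 50 mm and 8.59 degrees, less where a joint would pass 70% of its speed; a pose out of reach is approached as far as the arm can. A call with a gripper value outside its range is refused whole. The fingers move at their own pace and stop on an object; "newtons" is the grip in N (left out, the last holds). Time passes only in rows, so rows that do not move let the fingers close. It gives the time, the measured TCP pose, the force, the opening and the grip force at its end, in the units of the state.
- readout.sense(): the state, without advancing time (a new reading comes with each control period).
- capture(name): name is "side" or "top"; returns (picture, depth): 400x640x3 uint8, blue, green, red; 400x640 float32, m along the optical axis (not along the pixel's ray), 0 where there is no reading.
- camera_params(name): a dict with "fx", "fy", "cx", "cy" (pixels), "k1" (the pictures are not rectified: a ray, as slopes to the right and down, at radius r is drawn at 1 + k1 r^2 times it, then the intrinsics apply), "camera_from_world" (4x4, takes a point from world to camera coordinates). Camera axes: x right, y down, z forward; pixel columns grow to the right and rows downward; lengths in m; the calibration is good to about 2 mm. A picture is of the moment at which its call begins. camera_params takes no time and is no camera call.
- order.hand_in(): hands the job in; it is judged then, once.
The state is a dict: "clock": time; "joints": joint angles; "qd": joint speeds; "joint_torque": joint torques, N m; "eef_pos": TCP position; "orientation": TCP orientation; "force": force on the tool from outside, world axes, zero at the start; "ft_torque": the same for the moment, N m; "width": opening from 0.0 (shut) to 1.0 (fully open); "grasp_force": force on a finger pad.
Only numpy, scipy, OpenCV 4.12 (cv2) and the standard library are available. Lean on these libraries where they do the work, as an engineer would, in place of code of your own. Each camera call takes 0.05 s, during which the arm holds its last target. There are 200 camera calls.

## Working session

There is one attempt and no reset: what is moved stays moved. The work goes in short steps, Python scripts to look and compute and a tool call to move; the robot and the scene stay as the last step left them, time stands still between calls to the robot, and variables do not carry over. Pictures are saved under pics/ and viewed, at most 10 in all, crops included, and the job is handed in when it is done.

Besides the shell and the picture viewer there is one more tool, called as name(argument=value, ...) on one line, values as JSON. step_arm: Moves the arm, as the interface text tells. Its arguments: {"type":"object","properties":{"translation":{"type":"array"},"delta_rot":{"type":"array"},"hand":{"type":"array"},"newtons":{"type":"number"}},"required":["translation","delta_rot","hand"]}

```bash
mkdir -p pics
cat > h.py <<'E'
import numpy as np, cv2
from workcell import readout, capture, camera_params, order
def ray(p,u,v):
    x,y=(u-p["cx"])/p["fx"],(v-p["cy"])/p["fy"]
    K=np.array([[p["fx"],0,p["cx"]],[0,p["fy"],p["cy"]],[0,0,1]],float)
    a=cv2.undistortPoints(np.array([[[u,v]]],float),K,np.array([p["k1"],0,0,0,0],float)).ravel()
    return np.array([a[0],a[1],1])
def world(p,u,v,d):
    T=np.linalg.inv(np.array(p["camera_from_world"])); c=ray(p,u,v)*d
    return T[:3,:3]@c+T[:3,3]
def at_z(p,u,v,z):
    T=np.linalg.inv(np.array(p["camera_from_world"])); r=T[:3,:3]@ray(p,u,v)
    return T[:3,3]+r*(z-T[2,3])/r[2]
E
python3 - <<'E'
from h import *
for n in("top","side"):
    im,d=capture(n); cv2.imwrite(f"pics/{n}0.png",im); np.save(f"{n}0.npy",d)
    p=camera_params(n); print(n,p["fx"],p["k1"],np.linalg.inv(np.array(p["camera_from_world"])).round(3).tolist())
s=readout.sense(); print(s)
E
```

```text
top 392.67241320370596 -0.024013378742212228 [[-0.009, -0.992, 0.122, 0.466], [-1.0, 0.011, 0.016, -0.165], [-0.017, -0.122, -0.992, 1.188], [0.0, 0.0, 0.0, 1.0]]
side 506.9208381888294 0.03817306346439935 [[-0.995, -0.045, 0.093, 0.467], [-0.101, 0.618, -0.78, 0.978], [-0.022, -0.785, -0.619, 0.971], [0.0, 0.0, 0.0, 1.0]]
{'clock': 0.1, 'joints': array([ 6.30357904e+01,  6.67048482e+00,  8.26315438e+01,  2.94342681e-04,
        9.07560268e+01, -2.16607434e+00]), 'qd': array([ 0.02637432, -0.11133349, -0.03219832,  0.0054949 , -0.03777497,
       -0.00587364]), 'joint_torque': array([ 1.98774476e-03, -7.22891879e+01, -6.23866725e+01,  7.81374844e-02,
        2.26320309e-02, -7.65666664e-05]), 'eef_pos': array([0.28303818, 0.61259352, 0.21799356]), 'orientation': array([[-9.07791146e-01,  4.19422244e-01, -4.64023284e-04],
       [ 4.19422499e-01,  9.07790701e-01, -9.00776367e-04],
       [ 4.34303763e-05, -1.01233862e-03, -9.99999487e-01]]), 'force': array([ 0.14108842,  0.99955328, -0.01960247]), 'ft_torque': array([-0.00761218, -0.00598259, -0.02284007]), 'grasp_force': 0.0, 'width': 1.0028949297500112}
```

View pics/top0.png

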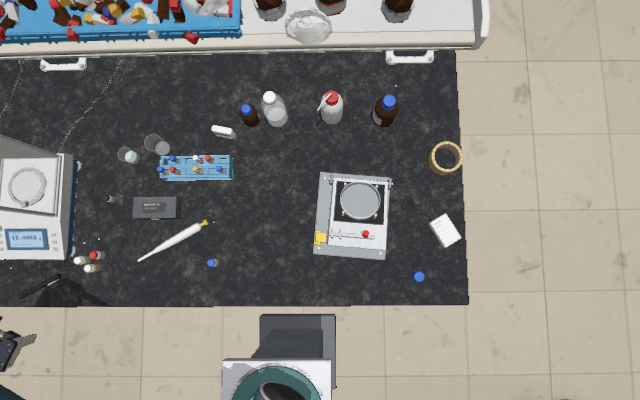

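View pics/side0.png

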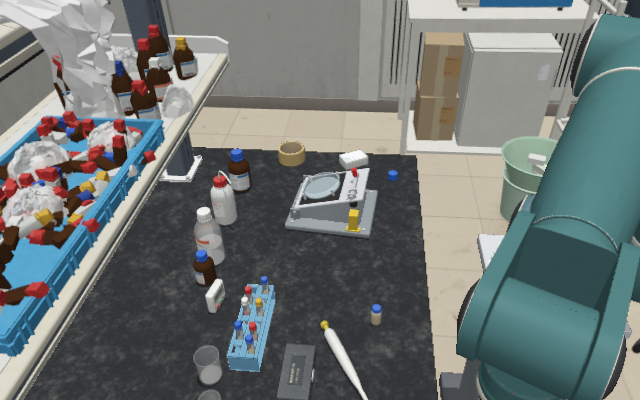

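The top view shows the rocker at about (353,215), with the knob at (366,234), the keeper at (320,238), the carton at (445,231) and a blue cap at (419,277). I'll enlarge it.

Run:
```python
from h import *
a=cv2.imread("pics/top0.png")[165:290,300:470]; b=cv2.imread("pics/side0.png")[140:245,280:410]
cv2.imwrite("pics/tc.png",cv2.resize(a,None,fx=4.5,fy=4.5,interpolation=cv2.INTER_CUBIC))
cv2.imwrite("pics/sc.png",cv2.resize(b,None,fx=5.5,fy=5.5,interpolation=cv2.INTER_CUBIC))
```

```text
(no output)
```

View pics/tc.png

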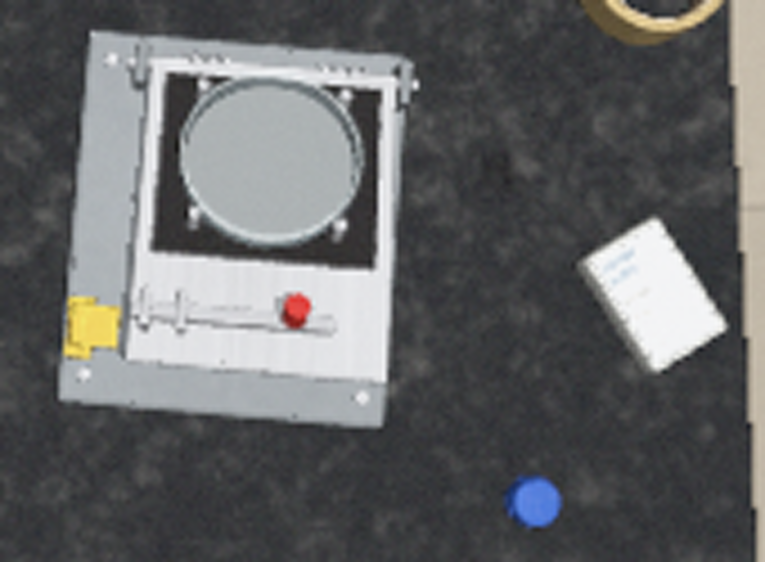

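View pics/sc.png

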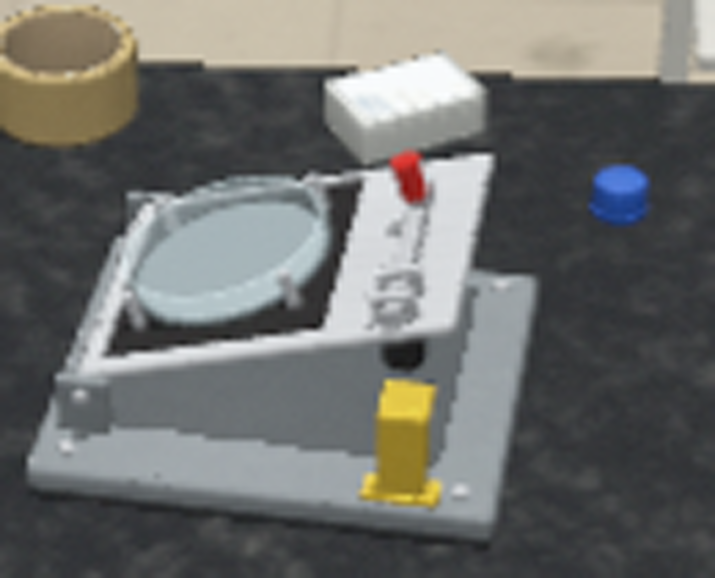

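The crops show the base corners at about (92,30), (412,55), (384,428) and (60,402), with the knob top at (297,308). The guides are at (143,308) and (180,312), and the bolt is drawn back. The carton and cap are to the right, clear of the rocker.

```bash
cat >> h.py <<'E'
def fit(B,W):
    B=np.array(B);W=np.array(W);b,w=B.mean(0),W.mean(0);H=(B-b).T@(W-w)
    th=np.arctan2(H[0,1]-H[1,0],H[0,0]+H[1,1]);R=np.array([[np.cos(th),-np.sin(th)],[np.sin(th),np.cos(th)]])
    t=w-R@b; return th,t,np.c_[W-(B@R.T+t)]
E
python3 - <<'E'
from h import *
p=camera_params("top");d=np.load("top0.npy")
c=[(92,30),(412,55),(384,428),(60,402)];B=[(.125,.124),(.125,-.092),(-.125,-.092),(-.125,.124)]
W=[at_z(p,300+u/4.5-.4,165+v/4.5-.4,.02)[:2] for u,v in c]
th,t,r=fit(B,W); print(np.degrees(th),t,(r*1000).round(1).tolist())
R=np.array([[np.cos(th),-np.sin(th)],[np.sin(th),np.cos(th)]])
f=lambda x,y:R@[x,y]+t
for tl in(.28,0):
    x=.1-.175*np.cos(tl)+ -.036*-1*np.sin(tl) ; z=.045+.175*np.sin(tl)+.036*np.cos(tl)
    print("knob pred",tl,x,z,f(x,-.02))
for n in("top","side"):
    im=cv2.imread(f"pics/{n}0.png").astype(int);q=camera_params(n);dd=np.load(f"{n}0.npy")
    m=(im[:,:,2]>120)&(im[:,:,1]<70)&(im[:,:,0]<70)
    m2=np.zeros_like(m)
    if n=="top": m2[225:243,355:378]=1
    else: m2[160:182,345:365]=1
    v,u=np.nonzero(m&m2); print(n,len(u),u.mean(),v.mean(),u.min(),u.max(),v.min(),v.max())
    z=dd[v,u];z0=np.median(z[z>0]);P=world(q,u.mean(),v.mean(),z0);print("meas",P)
    T=np.array(q["camera_from_world"])
    X=[world(q,a,b,e) for a,b,e in zip(u,v,z) if e>0]; print("knob pts mean/max z",np.mean(X,0),np.max(X,0),np.min(X,0))
print("keeper",f(-.075,.1),"rocker",t, "yaw matrix cols",R.round(3).tolist())
for n,u,v,z in(("vialL?",211,263,.05),("capR",419,277,.02),("carton",445,231,.03)): print(n,at_z(p,u,v,z), world(p,u,v,d[v,u]))
E
```

```text
-5.4181281110489685 [ 0.57004367 -0.24438041] [[-1.0, -0.7], [-0.3, 0.1], [1.4, 2.0], [-0.1, -1.4]]
knob pred 0.28 -0.0582358983560768 0.12796023427790765 [ 0.51017949 -0.25879223]
knob pred 0 -0.07499999999999998 0.08099999999999999 [ 0.49349029 -0.25720931]
top 17 365.3529411764706 234.52941176470588 363 367 231 237
meas [ 0.50808582 -0.25598511  0.13799672]
knob pts mean/max z [ 0.50811506 -0.25607121  0.13697136] [ 0.51748497 -0.24973393  0.14249428] [ 0.50174891 -0.26067329  0.12767885]
side 32 354.09375 171.5625 351 356 168 176
meas [ 0.51158251 -0.2512063   0.13141875]
knob pts mean/max z [ 0.51174699 -0.25659014  0.12779401] [ 0.52073913 -0.24379604  0.14206602] [ 0.50578259 -0.4621291   0.00222653]
keeper [ 0.50482109 -0.13774545] rocker [ 0.57004367 -0.24438041] yaw matrix cols [[0.996, 0.094], [-0.094, 0.996]]
vialL? [0.43386528 0.18272373 0.05      ] [0.4339864  0.18141902 0.05426932]
capR [ 0.38727365 -0.42025011  0.02      ] [ 0.38715363 -0.42063865  0.01822311]
carton [ 0.52022408 -0.4992632   0.03      ] [ 0.52022185 -0.49924941  0.03004778]
```

The fit closes to 2 mm: yaw is -5.4°, and the measured knob agrees with the prediction. I'll grip the knob with the fingers closing along base y and follow the plate's arc down. First I yaw the tool and go across.

step_arm(translation=[[0,0,0],[0,0,0],[0,0,0],[-16,-42,0],[-16,-42,0],[-16,-42,0],[-16,-42,0],[-16,-42,0],[-16,-42,0],[-16,-42,0]], delta_rot=[[0,0,-0.113],[0,0,-0.113],[0,0,-0.112],[0,0,0],[0,0,0],[0,0,0],[0,0,0],[0,0,0],[0,0,0],[0,0,0]], hand=[42,42,42,42,42,42,42,42,42,42], newtons=35)

```text
clock: 1.1
eef_pos: [0.3667, 0.3078, 0.2184]
orientation: [[-0.996, 0.094, -0.0], [0.094, 0.996, -0.0], [0.0, -0.0, -1.0]]
force: [-0.0, 0.1, 0.0]
width: 0.448
grasp_force: 0.0
```

step_arm(translation=[[-16,-42,0],[-16,-42,0],[-16,-42,0],[-16,-42,0],[-16,-42,0],[-16,-42,0],[-16,-42,0],[-16,-42,0],[-16,-42,0],[-16,-42,0]], delta_rot=[[0,0,0],[0,0,0],[0,0,0],[0,0,0],[0,0,0],[0,0,0],[0,0,0],[0,0,0],[0,0,0],[0,0,0]], hand=[42,42,42,42,42,42,42,42,42,42])

```text
clock: 2.1
eef_pos: [0.4863, -0.1258, 0.2185]
orientation: [[-0.995, 0.095, 0.0], [0.095, 0.995, 0.0], [-0.0, 0.0, -1.0]]
force: [1.2, 1.7, 0.0]
width: 0.454
grasp_force: 0.0
```

step_arm(translation=[[-16,-42,0],[-16,-42,0],[-16,-42,0],[0,0,0],[0,0,0],[0,0,0]], delta_rot=[[0,0,0],[0,0.09,0],[0,0.09,0],[0,0.1,0],[0,0,0],[0,0,0]], hand=[42,42,42,42,42,42])

```text
clock: 2.7
eef_pos: [0.5224, -0.2535, 0.2164]
orientation: [[-0.957, 0.094, -0.274], [0.09, 0.996, 0.027], [0.276, 0.001, -0.961]]
force: [-0.1, -1.0, 0.2]
width: 0.454
grasp_force: 0.0
```

step_arm(translation=[[-6.5,-2.5,0],[-6.5,-2.5,15],[0,0,20],[0,0,20],[0,0,0],[0,0,0]], delta_rot=[[0,0,0],[0,0,0],[0,0,0],[0,0,0],[0,0,0],[0,0,0]], hand=[42,42,42,42,42,42])

```text
clock: 3.3
eef_pos: [0.5188, -0.2583, 0.161]
orientation: [[-0.957, 0.094, -0.275], [0.091, 0.996, 0.026], [0.276, -0.0, -0.961]]
force: [-0.1, 0.2, 0.7]
width: 0.456
grasp_force: 0.0
```

Run:
```python
from h import *
a,_=capture("top");b,_=capture("side")
a=a[185:265,305:400];b=b[100:245,280:410]
f=lambda i,s:cv2.resize(i,None,fx=s,fy=s,interpolation=cv2.INTER_CUBIC)
a=f(a,4);b=f(b,3);
c=np.zeros((max(a.shape[0],b.shape[0]),a.shape[1]+b.shape[1],3),np.uint8);c[:a.shape[0],:a.shape[1]]=a;c[:b.shape[0],a.shape[1]:]=b
cv2.imwrite("pics/c1.png",c);print(c.shape)
s=readout.sense();print(s["eef_pos"],s["force"])
```

```text
(435, 770, 3)
[ 0.51938315 -0.2585518   0.16186717] [ 0.14666484 -0.57946266 -0.24040603]
```

View pics/c1.png

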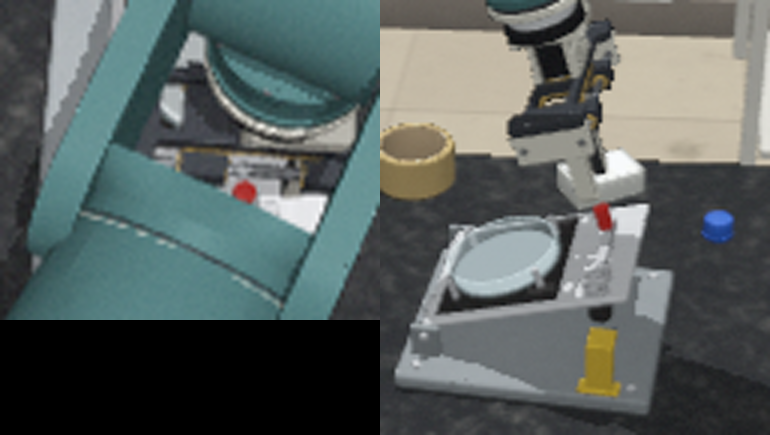

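The near finger, about (588,200), is in line above the knob at (603,215) along the plate's normal. I'll go down 45 mm.

step_arm(translation=[[0,0,12],[0,0,12],[0,0,10],[0,0,7],[0,0,4],[0,0,0],[0,0,0]], delta_rot=[[0,0,0],[0,0,0],[0,0,0],[0,0,0],[0,0,0],[0,0,0],[0,0,0]], hand=[42,42,42,42,42,42,42])

```text
clock: 4.1
eef_pos: [0.5067, -0.2574, 0.1178]
orientation: [[-0.957, 0.095, -0.275], [0.091, 0.996, 0.026], [0.276, -0.0, -0.961]]
force: [0.2, 0.5, 0.4]
width: 0.456
grasp_force: 0.0
```

Run:
```python
from h import *
b,_=capture("side")
cv2.imwrite("pics/c2.png",cv2.resize(b[110:245,280:410],None,fx=4.4,fy=4.4,interpolation=cv2.INTER_CUBIC))
```

```text
(no output)
```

View pics/c2.png

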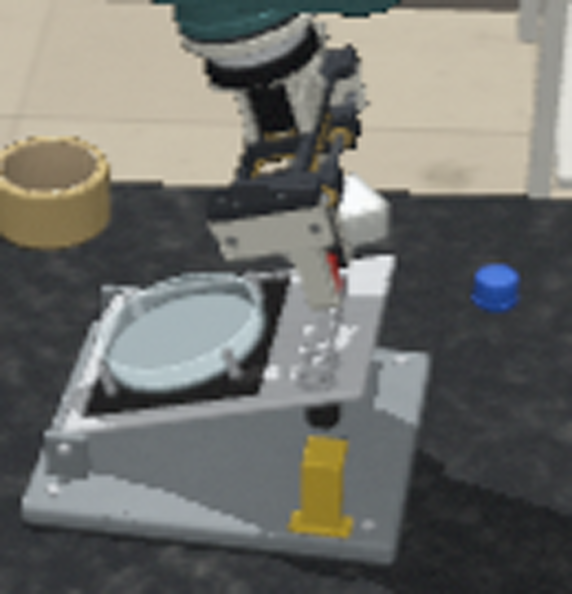

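The near finger covers the knob except for red at about (336,270), so the knob sits about 3 mm nearer the robot than the finger centre. I'll shift 3 mm and close.

step_arm(translation=[[3,0,0],[0,0,0],[0,0,0],[0,0,0],[0,0,0],[0,0,0],[0,0,0],[0,0,0]], delta_rot=[[0,0,0],[0,0,0],[0,0,0],[0,0,0],[0,0,0],[0,0,0],[0,0,0],[0,0,0]], hand=[42,30,24,20,17,12,12,12], newtons=30)

```text
clock: 4.95
eef_pos: [0.5037, -0.2569, 0.1183]
orientation: [[-0.957, 0.095, -0.275], [0.091, 0.996, 0.026], [0.276, 0.0, -0.961]]
force: [-0.4, 0.9, -0.4]
width: 0.164
grasp_force: 30.0
```

The grip is good, with the width at about 16 mm. Now I press down along the arc.

step_arm(translation=[[0.25,0,1.75],[0.25,0,1.75],[0.25,0,1.75],[0.25,0,1.75],[0.25,0,1.75],[0.25,0,1.75],[0.25,0,1.75],[0.25,0,1.75],[0.25,0,1.75],[0.25,0,1.75]], delta_rot=[[0,-0.01,0],[0,-0.01,0],[0,-0.01,0],[0,-0.01,0],[0,-0.01,0],[0,-0.01,0],[0,-0.01,0],[0,-0.01,0],[0,-0.01,0],[0,-0.01,0]], hand=[12,12,12,12,12,12,12,12,12,12])

```text
clock: 5.95
eef_pos: [0.4977, -0.2564, 0.1026]
orientation: [[-0.98, 0.095, -0.176], [0.093, 0.996, 0.017], [0.177, -0.0, -0.984]]
force: [3.1, 2.0, 7.0]
width: 0.165
grasp_force: 30.0
```

step_arm(translation=[[0.25,0,1.75],[0.25,0,1.75],[0.25,0,1.75],[0.25,0,1.75],[0.25,0,1.75],[0.25,0,1.75],[0.25,0,1.75],[0.25,0,1.75],[0.25,0,1.75],[0.25,0,1.75]], delta_rot=[[0,-0.01,0],[0,-0.01,0],[0,-0.01,0],[0,-0.01,0],[0,-0.01,0],[0,-0.01,0],[0,-0.01,0],[0,-0.01,0],[0,-0.01,0],[0,-0.01,0]], hand=[12,12,12,12,12,12,12,12,12,12])

```text
clock: 6.95
eef_pos: [0.493, -0.256, 0.0858]
orientation: [[-0.993, 0.094, -0.077], [0.094, 0.996, 0.007], [0.077, -0.0, -0.997]]
force: [1.9, 2.4, 7.2]
width: 0.165
grasp_force: 30.0
```

step_arm(translation=[[0.25,0,1.75],[0.25,0,1.75],[0.25,0,1.75],[0.25,0,1.75],[0.25,0,1.75],[0,0,0],[0,0,0]], delta_rot=[[0,-0.01,0],[0,-0.01,0],[0,-0.01,0],[0,-0.01,0],[0,-0.01,0],[0,0,0],[0,0,0]], hand=[12,12,12,12,12,12,12])

```text
clock: 7.65
eef_pos: [0.4912, -0.2558, 0.0772]
orientation: [[-0.995, 0.095, -0.028], [0.095, 0.996, 0.002], [0.028, -0.0, -1.0]]
force: [2.0, 2.5, 6.9]
width: 0.164
grasp_force: 30.0
```

step_arm(translation=[[0.1,0,0.7],[0.1,0,0.7],[0.1,0,0.7],[0.1,0,0.7],[0,0,0]], delta_rot=[[0,-0.004,0],[0,-0.004,0],[0,-0.004,0],[0,-0.004,0],[0,0,0]], hand=[12,12,12,12,12])

```text
clock: 8.15
eef_pos: [0.4907, -0.2557, 0.0743]
orientation: [[-0.995, 0.095, -0.012], [0.095, 0.996, 0.001], [0.012, -0.0, -1.0]]
force: [2.1, 3.6, 7.7]
width: 0.166
grasp_force: 30.0
```

Run:
```python
from h import *
for i in range(3):
    a,d=capture("side");s=readout.sense();print(s["clock"],s["eef_pos"].round(4),s["force"].round(2),s["ft_torque"].round(2))
cv2.imwrite("pics/c3.png",cv2.resize(a[110:245,280:410],None,fx=4.4,fy=4.4,interpolation=cv2.INTER_CUBIC));np.save("s3.npy",d)
```

```text
8.2 [ 0.4907 -0.2558  0.0744] [2.96 2.01 6.78] [ 0.59 -0.18 -0.01]
8.25 [ 0.4908 -0.2557  0.0744] [2.05 4.34 6.77] [ 0.56 -0.21  0.04]
8.3 [ 0.4907 -0.2558  0.0744] [1.12 2.45 7.58] [ 0.56 -0.2  -0.01]
```

View pics/c3.png

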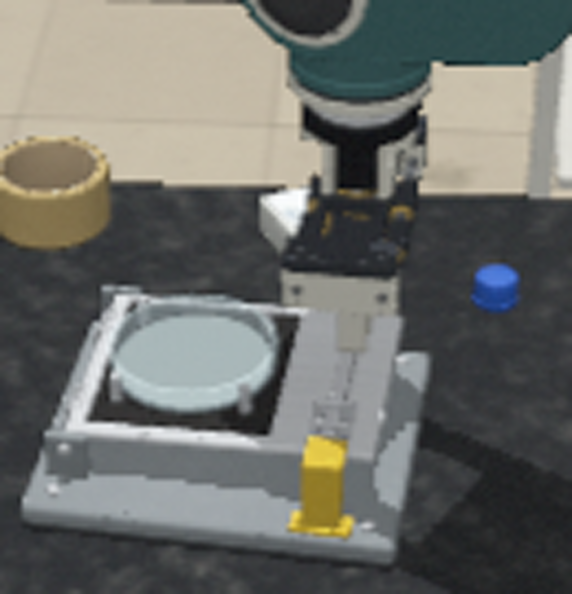

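The plate is nearly level, with about 2 mm left. From here I creep down in small steps and average the force.

step_arm(translation=[[0.1,0,0.4],[0.1,0,0.4],[0,0,0.3],[0,0,0]], delta_rot=[[0,-0.003,0],[0,-0.002,0],[0,-0.002,0],[0,0,0]], hand=[12,12,12,12])

```text
clock: 8.7
eef_pos: [0.4906, -0.2557, 0.0733]
orientation: [[-0.996, 0.095, -0.005], [0.095, 0.996, 0.0], [0.005, -0.0, -1.0]]
force: [2.2, 3.5, 7.3]
width: 0.168
grasp_force: 30.0
```

```bash
cat > avg.py <<'E'
from h import *
L=[]
for i in range(6):
    a,d=capture("side");s=readout.sense();L.append(np.r_[s["eef_pos"]*1000,s["force"],s["ft_torque"],s["grasp_force"]])
print(s["clock"],np.mean(L,0).round(2),np.std(L,0).round(2)[3:6])
E
python3 avg.py
```

```text
9.0 [ 4.9059e+02 -2.5575e+02  7.3310e+01  2.1900e+00  2.8200e+00  7.1900e+00
  5.5000e-01 -2.3000e-01  1.0000e-02  3.0000e+01] [0.32 0.55 0.31]
```

step_arm(translation=[[0,0,0.3],[0,0,0.3],[0,0,0]], delta_rot=[[0,-0.002,0],[0,-0.001,0],[0,0,0]], hand=[12,12,12])

```text
clock: 9.3
eef_pos: [0.4905, -0.2557, 0.0726]
orientation: [[-0.996, 0.095, -0.002], [0.095, 0.996, 0.0], [0.002, -0.0, -1.0]]
force: [1.5, 2.9, 7.6]
width: 0.164
grasp_force: 30.0
```

```bash
python3 avg.py
```

```text
9.6 [ 4.9051e+02 -2.5574e+02  7.2680e+01  1.4100e+00  3.3700e+00  7.5800e+00
  5.5000e-01 -1.1000e-01 -1.0000e-02  3.0000e+01] [0.23 0.24 0.36]
```

step_arm(translation=[[0,0,0.3],[0,0,0.2],[0,0,0]], delta_rot=[[0,-0.002,0],[0,0,0],[0,0,0]], hand=[12,12,12])

```text
clock: 9.9
eef_pos: [0.4904, -0.2557, 0.0721]
orientation: [[-0.996, 0.095, -0.0], [0.095, 0.996, -0.0], [0.0, -0.0, -1.0]]
force: [1.5, 2.9, 8.3]
width: 0.161
grasp_force: 30.0
```

```bash
python3 avg.py
```

```text
10.2 [ 4.9042e+02 -2.5572e+02  7.2150e+01  4.2000e-01  3.1500e+00  7.3600e+00
  6.0000e-01  2.0000e-02  4.0000e-02  3.0000e+01] [0.48 0.32 0.36]
```

step_arm(translation=[[0,0,0.25],[0,0,0.15],[0,0,0]], delta_rot=[[0,0,0],[0,0,0],[0,0,0]], hand=[12,12,12])

```text
clock: 10.5
eef_pos: [0.4903, -0.2557, 0.0717]
orientation: [[-0.996, 0.095, -0.001], [0.095, 0.996, -0.0], [0.001, -0.0, -1.0]]
force: [-0.0, 3.5, 7.8]
width: 0.165
grasp_force: 30.0
```

```bash
python3 avg.py
```

```text
10.8 [ 4.9036e+02 -2.5573e+02  7.1750e+01 -2.1000e-01  3.2100e+00  7.7500e+00
  6.0000e-01  1.0000e-01  1.0000e-02  3.0000e+01] [0.38 0.26 0.27]
```

step_arm(translation=[[0,0,0.2],[0,0,0.2],[0,0,0]], delta_rot=[[0,0,0],[0,0,0],[0,0,0]], hand=[12,12,12])

```text
clock: 11.1
eef_pos: [0.4903, -0.2557, 0.0713]
orientation: [[-0.996, 0.095, -0.001], [0.095, 0.996, -0.0], [0.001, -0.0, -1.0]]
force: [-1.1, 4.0, 7.0]
width: 0.167
grasp_force: 30.0
```

```bash
python3 avg.py
```

```text
11.4 [ 4.9030e+02 -2.5572e+02  7.1340e+01 -4.6000e-01  3.5300e+00  8.0000e+00
  6.0000e-01  2.1000e-01 -0.0000e+00  3.0000e+01] [0.43 0.44 0.32]
```

step_arm(translation=[[0,0,0.2],[0,0,0.1],[0,0,0]], delta_rot=[[0,0,0],[0,0,0],[0,0,0]], hand=[12,12,12])

```text
clock: 11.7
eef_pos: [0.4903, -0.2557, 0.071]
orientation: [[-0.996, 0.095, -0.001], [0.095, 0.996, -0.0], [0.001, -0.0, -1.0]]
force: [-0.9, 3.4, 7.7]
width: 0.165
grasp_force: 30.0
```

```bash
python3 avg.py
```

```text
12.0 [ 4.9025e+02 -2.5571e+02  7.1040e+01 -1.4000e+00  3.3300e+00  8.2500e+00
  6.4000e-01  3.1000e-01  1.0000e-02  3.0000e+01] [0.51 0.58 0.53]
```

```bash
cat > tilt.py <<'E'
from h import *
q=camera_params("side");im,_=capture("side");d=np.mean([capture("side")[1] for _ in range(2)],0)
th=np.radians(-5.42);t=np.array([.57,-.2444]);c,s=np.cos(th),np.sin(th)
vv,uu=np.mgrid[140:245,280:410];P=np.array([world(q,u,v,d[v,u]) for u,v in zip(uu.ravel(),vv.ravel())])
X=(P[:,:2]-t)@np.array([[c,-s],[s,c]]);z=P[:,2]
def med(x0,x1,y0,y1,a,b):
    m=(X[:,0]>x0)&(X[:,0]<x1)&(X[:,1]>y0)&(X[:,1]<y1)&(z>a)&(z<b);return m.sum(),np.round([np.median(X[m,0]),np.median(z[m])],4),z[m].std().round(4)
print("near plate",med(-.1,-.085,-.07,.07,.03,.075));print("clear x-50",med(-.06,-.045,-.07,.07,.03,.075))
print("hinge end",med(.07,.1,-.07,.07,.03,.075))
print("slab near",med(-.123,-.112,-.08,.11,0,.04),"slab left",med(-.05,.1,.09,.12,0,.04))
print("table",med(-.3,-.14,-.1,.2,-.02,.02))
E
python3 tilt.py
```

```text
near plate (np.int64(139), array([-0.0925,  0.0549]), np.float64(0.0013))
clear x-50 (np.int64(132), array([-0.0521,  0.0542]), np.float64(0.0013))
hinge end (np.int64(233), array([0.0839, 0.0564]), np.float64(0.0068))
slab near (np.int64(162), array([-0.118 ,  0.0192]), np.float64(0.0039)) slab left (np.int64(368), array([0.0288, 0.0203]), np.float64(0.0031))
table (np.int64(1556), array([-1.852e-01, -1.000e-04]), np.float64(0.0015))
```

The plate surface at the near edge reads 54.9 mm against 53 mm level, so 1 to 2 mm is left. I continue in small steps, with rotation.

step_arm(translation=[[0,0,0.2],[0,0,0.2],[0,0,0]], delta_rot=[[0,-0.003,0],[0,-0.002,0],[0,0,0]], hand=[12,12,12])

```text
clock: 12.45
eef_pos: [0.4902, -0.2557, 0.0706]
orientation: [[-0.996, 0.095, 0.004], [0.095, 0.996, -0.001], [-0.004, -0.0, -1.0]]
force: [-1.6, 3.4, 7.4]
width: 0.16
grasp_force: 30.0
```

```bash
python3 avg.py
```

```text
12.75 [ 4.9021e+02 -2.5571e+02  7.0610e+01 -1.5100e+00  3.1900e+00  8.2800e+00
  6.4000e-01  3.4000e-01  2.0000e-02  3.0000e+01] [0.45 0.58 0.52]
```

step_arm(translation=[[0,0,0.2],[0,0,0.1],[0,0,0]], delta_rot=[[0,-0.003,0],[0,-0.002,0],[0,0,0]], hand=[12,12,12])

```text
clock: 13.05
eef_pos: [0.4902, -0.2557, 0.0703]
orientation: [[-0.995, 0.095, 0.009], [0.095, 0.996, -0.001], [-0.009, -0.0, -1.0]]
force: [-1.3, 3.1, 8.5]
width: 0.162
grasp_force: 30.0
```

```bash
python3 avg.py
```

```text
13.35 [ 4.902e+02 -2.557e+02  7.030e+01 -1.060e+00  3.330e+00  8.230e+00
  6.300e-01  3.600e-01  3.000e-02  3.000e+01] [0.42 0.44 0.24]
```

step_arm(translation=[[0,0,0.2],[0,0,0.1],[0,0,0]], delta_rot=[[0,-0.002,0],[0,0,0],[0,0,0]], hand=[12,12,12])

```text
clock: 13.65
eef_pos: [0.4902, -0.2557, 0.07]
orientation: [[-0.995, 0.095, 0.011], [0.095, 0.996, -0.001], [-0.011, -0.0, -1.0]]
force: [-2.5, 3.4, 8.0]
width: 0.165
grasp_force: 30.0
```

```bash
python3 avg.py
```

```text
13.95 [ 4.9017e+02 -2.5571e+02  6.9970e+01 -1.8300e+00  3.4600e+00  7.8400e+00
  6.2000e-01  4.5000e-01  1.0000e-02  3.0000e+01] [0.6  0.44 0.27]
```

step_arm(translation=[[0,0,0.2],[0,0,0.1],[0,0,0]], delta_rot=[[0,-0.002,0],[0,0,0],[0,0,0]], hand=[12,12,12])

```text
clock: 14.25
eef_pos: [0.4901, -0.2557, 0.0697]
orientation: [[-0.995, 0.095, 0.013], [0.095, 0.996, -0.001], [-0.013, -0.0, -1.0]]
force: [-2.9, 3.8, 8.2]
width: 0.165
grasp_force: 30.0
```

```bash
python3 avg.py
```

```text
14.55 [ 4.9013e+02 -2.5570e+02  6.9660e+01 -1.8600e+00  3.1100e+00  8.1600e+00
  6.4000e-01  4.8000e-01  3.0000e-02  3.0000e+01] [0.34 0.23 0.54]
```

step_arm(translation=[[0.2,0,0.2],[0.2,0,0.2],[0,0,0]], delta_rot=[[0,0,0],[0,0,0],[0,0,0]], hand=[12,12,12])

```text
clock: 14.85
eef_pos: [0.4901, -0.2557, 0.0695]
orientation: [[-0.995, 0.095, 0.014], [0.095, 0.996, -0.002], [-0.014, -0.0, -1.0]]
force: [-0.4, 3.9, 9.8]
width: 0.167
grasp_force: 30.0
```

```bash
python3 avg.py; python3 tilt.py
```

```text
15.15 [ 4.9005e+02 -2.5570e+02  6.9480e+01 -5.4000e-01  3.4000e+00  8.9800e+00
  6.6000e-01  1.3000e-01  4.0000e-02  3.0000e+01] [0.32 0.15 0.35]
near plate (np.int64(142), array([-0.0926,  0.0532]), np.float64(0.0014))
clear x-50 (np.int64(132), array([-0.052 ,  0.0528]), np.float64(0.0015))
hinge end (np.int64(234), array([0.0831, 0.0563]), np.float64(0.0068))
slab near (np.int64(163), array([-0.1181,  0.0191]), np.float64(0.0043)) slab left (np.int64(361), array([0.0295, 0.0201]), np.float64(0.0032))
table (np.int64(1549), array([-0.1849, -0.0002]), np.float64(0.0015))
```

The force is rising, the travel is lagging the command and the plate height reads 53.2 mm, so the plate has reached the stop. I add a little preload.

step_arm(translation=[[0,0,0.2],[0,0,0.2],[0,0,0]], delta_rot=[[0,0,0],[0,0,0],[0,0,0]], hand=[12,12,12])

```text
clock: 15.6
eef_pos: [0.49, -0.2557, 0.0693]
orientation: [[-0.995, 0.095, 0.014], [0.095, 0.996, -0.002], [-0.014, -0.0, -1.0]]
force: [-2.7, 3.1, 11.0]
width: 0.162
grasp_force: 30.0
```

```bash
python3 avg.py
```

```text
15.9 [ 4.9006e+02 -2.5571e+02  6.9300e+01 -1.7600e+00  3.6400e+00  1.1120e+01
  7.8000e-01  3.3000e-01  3.0000e-02  3.0000e+01] [0.59 0.47 0.57]
```

About 3 N is on the stop. Now I slide the bolt.

step_arm(translation=[[0,1,0],[0,1.5,0],[0,1.5,0],[0,1.5,0],[0,1.5,0],[0,1.5,0],[0,1.5,0],[0,0,0]], delta_rot=[[0,0,0],[0,0,0],[0,0,0],[0,0,0],[0,0,0],[0,0,0],[0,0,0],[0,0,0]], hand=[12,12,12,12,12,12,12,12])

```text
clock: 16.7
eef_pos: [0.491, -0.2461, 0.0694]
orientation: [[-0.995, 0.095, 0.014], [0.095, 0.996, -0.003], [-0.014, -0.001, -1.0]]
force: [-1.7, 0.5, 11.0]
width: 0.165
grasp_force: 30.0
```

```bash
python3 avg.py
```

```text
17.0 [ 4.9098e+02 -2.4617e+02  6.9350e+01 -1.8200e+00  2.9000e-01  1.1060e+01
  1.2000e-01  4.0000e-01 -0.0000e+00  3.0000e+01] [0.26 0.18 0.35]
```

step_arm(translation=[[0,1.5,0],[0,1.5,0],[0,1.5,0],[0,1.5,0],[0,1.5,0],[0,1.5,0],[0,1.5,0],[0,1.5,0],[0,0,0]], delta_rot=[[0,0,0],[0,0,0],[0,0,0],[0,0,0],[0,0,0],[0,0,0],[0,0,0],[0,0,0],[0,0,0]], hand=[12,12,12,12,12,12,12,12,12])

```text
clock: 17.9
eef_pos: [0.4921, -0.2342, 0.0693]
orientation: [[-0.995, 0.095, 0.014], [0.095, 0.996, -0.003], [-0.014, -0.001, -1.0]]
force: [-2.7, 0.4, 10.7]
width: 0.159
grasp_force: 30.0
```

```bash
python3 avg.py
```

```text
18.2 [ 4.9211e+02 -2.3422e+02  6.9350e+01 -2.0300e+00  6.9000e-01  1.0610e+01
  1.2000e-01  4.3000e-01 -1.0000e-02  3.0000e+01] [0.31 0.34 0.59]
```

step_arm(translation=[[0,0.7,0],[0,0.7,0],[0,0.6,0],[0,0,0]], delta_rot=[[0,0,0],[0,0,0],[0,0,0],[0,0,0]], hand=[12,12,12,12])

```text
clock: 18.6
eef_pos: [0.4923, -0.2323, 0.0693]
orientation: [[-0.995, 0.095, 0.014], [0.095, 0.996, -0.003], [-0.014, -0.001, -1.0]]
force: [-1.4, -0.8, 10.3]
width: 0.169
grasp_force: 30.0
```

step_arm(translation=[[0,0.5,0],[0,0.5,0],[0,0.5,0],[0,0,0]], delta_rot=[[0,0,0],[0,0,0],[0,0,0],[0,0,0]], hand=[12,12,12,12])

```text
clock: 19.0
eef_pos: [0.4924, -0.2309, 0.0694]
orientation: [[-0.995, 0.095, 0.014], [0.095, 0.996, -0.003], [-0.014, -0.001, -1.0]]
force: [-2.2, -0.5, 11.4]
width: 0.169
grasp_force: 30.0
```

```bash
python3 avg.py
```

```text
19.3 [ 4.9243e+02 -2.3085e+02  6.9360e+01 -2.0000e+00 -7.0000e-01  1.0930e+01
 -5.0000e-02  4.3000e-01 -2.0000e-02  3.0000e+01] [0.24 0.3  0.28]
```

step_arm(translation=[[0,0.4,0],[0,0.4,0],[0,0,0]], delta_rot=[[0,0,0],[0,0,0],[0,0,0]], hand=[12,12,12])

```text
clock: 19.6
eef_pos: [0.4925, -0.2301, 0.0693]
orientation: [[-0.995, 0.095, 0.014], [0.095, 0.995, -0.003], [-0.014, -0.001, -1.0]]
force: [-2.7, -1.1, 11.4]
width: 0.168
grasp_force: 30.0
```

```bash
python3 avg.py
```

```text
19.9 [ 4.9250e+02 -2.3008e+02  6.9350e+01 -2.0700e+00 -9.6000e-01  1.0210e+01
 -9.0000e-02  4.5000e-01 -3.0000e-02  3.0000e+01] [0.29 0.33 0.39]
```

step_arm(translation=[[0,0.4,0],[0,0.3,0],[0,0,0]], delta_rot=[[0,0,0],[0,0,0],[0,0,0]], hand=[12,12,12])

```text
clock: 20.2
eef_pos: [0.4926, -0.2294, 0.0694]
orientation: [[-0.995, 0.095, 0.014], [0.095, 0.995, -0.003], [-0.014, -0.001, -1.0]]
force: [-3.0, -1.2, 11.1]
width: 0.165
grasp_force: 30.0
```

```bash
python3 avg.py
```

```text
20.5 [ 4.9257e+02 -2.2939e+02  6.9370e+01 -2.3600e+00 -1.0800e+00  1.0610e+01
 -1.2000e-01  4.7000e-01 -1.0000e-02  3.0000e+01] [0.64 0.54 0.22]
```

step_arm(translation=[[0,0.3,0],[0,0.3,0],[0,0,0]], delta_rot=[[0,0,0],[0,0,0],[0,0,0]], hand=[12,12,12])

```text
clock: 20.8
eef_pos: [0.4926, -0.2288, 0.0694]
orientation: [[-0.995, 0.095, 0.014], [0.095, 0.996, -0.003], [-0.014, -0.001, -1.0]]
force: [-2.6, -1.1, 10.9]
width: 0.165
grasp_force: 30.0
```

```bash
python3 avg.py
```

```text
21.1 [ 4.9262e+02 -2.2880e+02  6.9350e+01 -2.0300e+00 -1.1200e+00  1.0900e+01
 -1.1000e-01  4.5000e-01 -1.0000e-02  3.0000e+01] [0.41 0.27 0.36]
```

step_arm(translation=[[0,0.3,0],[0,0.3,0],[0,0,0]], delta_rot=[[0,0,0],[0,0,0],[0,0,0]], hand=[12,12,12])

```text
clock: 21.4
eef_pos: [0.4927, -0.2287, 0.0694]
orientation: [[-0.995, 0.095, 0.014], [0.095, 0.995, -0.004], [-0.014, -0.002, -1.0]]
force: [-2.6, -4.5, 10.3]
width: 0.164
grasp_force: 30.0
```

```bash
python3 avg.py
```

```text
21.7 [ 4.9265e+02 -2.2866e+02  6.9410e+01 -2.7100e+00 -4.5100e+00  1.0330e+01
 -8.1000e-01  5.2000e-01 -1.0000e-02  3.0000e+01] [0.26 0.71 0.33]
```

step_arm(translation=[[0,0.3,0],[0,0.2,0],[0,0,0]], delta_rot=[[0,0,0],[0,0,0],[0,0,0]], hand=[12,12,12])

```text
clock: 22.0
eef_pos: [0.4927, -0.2286, 0.0695]
orientation: [[-0.995, 0.095, 0.014], [0.095, 0.995, -0.005], [-0.014, -0.003, -1.0]]
force: [-2.9, -8.8, 10.0]
width: 0.162
grasp_force: 30.0
```

```bash
python3 avg.py
```

```text
22.3 [ 4.9266e+02 -2.2862e+02  6.9480e+01 -2.6200e+00 -8.7100e+00  9.5300e+00
 -1.4700e+00  5.5000e-01 -6.0000e-02  3.0000e+01] [0.39 0.27 0.31]
```

The bolt is against the post. I take the side load off, let the plate rise gently onto the lip, and then open a little.

step_arm(translation=[[0,-0.3,0],[0,-0.4,0],[0,0,-0.3],[0,0,-0.3],[0,0,-0.3],[0,0,-0.3],[0,0,-0.3],[0,0,-0.3],[0,0,-0.3],[0,0,0]], delta_rot=[[0,0,0],[0,0,0],[0,0,0],[0,0,0],[0,0,0],[0,0,0],[0,0,0],[0,0,0],[0,0,0],[0,0,0]], hand=[12,12,12,12,12,12,12,12,12,12])

```text
clock: 23.3
eef_pos: [0.4928, -0.2286, 0.0708]
orientation: [[-0.995, 0.095, 0.014], [0.095, 0.995, -0.003], [-0.014, -0.002, -1.0]]
force: [4.4, -6.9, 2.0]
width: 0.161
grasp_force: 30.0
```

```bash
python3 avg.py
```

```text
23.6 [ 4.9275e+02 -2.2859e+02  7.0760e+01  3.9600e+00 -6.2200e+00  2.5400e+00
 -1.0900e+00 -4.9000e-01 -4.0000e-02  3.0010e+01] [0.57 0.56 0.48]
```

step_arm(translation=[[0,-0.3,0],[0,0,0],[0,0,0],[0,0,0],[0,0,0]], delta_rot=[[0,0,0],[0,0,0],[0,0,0],[0,0,0],[0,0,0]], hand=[12,18,22,23,23])

```text
clock: 24.1
eef_pos: [0.492, -0.228, 0.0699]
orientation: [[-0.995, 0.095, 0.012], [0.095, 0.996, -0.001], [-0.012, 0.0, -1.0]]
force: [1.0, -0.2, -0.6]
width: 0.248
grasp_force: 0.0
```

```bash
python3 avg.py; python3 tilt.py
```

```text
24.4 [ 4.9212e+02 -2.2804e+02  7.0080e+01  1.7000e-01 -1.6000e-01 -1.2000e-01
  1.0000e-02  2.0000e-02 -0.0000e+00  0.0000e+00] [0.28 0.55 0.48]
near plate (np.int64(113), array([-0.0925,  0.0549]), np.float64(0.0013))
clear x-50 (np.int64(104), array([-0.052 ,  0.0548]), np.float64(0.0014))
hinge end (np.int64(238), array([0.0837, 0.0565]), np.float64(0.0067))
slab near (np.int64(162), array([-0.1182,  0.0188]), np.float64(0.0044)) slab left (np.int64(358), array([0.0295, 0.0202]), np.float64(0.0035))
table (np.int64(1557), array([-1.852e-01, -1.000e-04]), np.float64(0.0015))
```

The fingers are free and the plate is held by the lip, about 1.5 mm up. I retreat straight up.

step_arm(translation=[[0,0,-5],[0,0,-10],[0,0,-20],[0,0,-30],[0,0,-30],[0,0,-20],[0,0,0],[0,0,0]], delta_rot=[[0,0,0],[0,0,0],[0,0,0],[0,0,0],[0,0,0],[0,0,0],[0,0,0],[0,0,0]], hand=[23,23,23,23,23,23,23,23])

```text
clock: 25.35
eef_pos: [0.4908, -0.228, 0.1855]
orientation: [[-0.995, 0.095, 0.013], [0.095, 0.996, -0.001], [-0.013, -0.0, -1.0]]
force: [0.4, -0.0, -0.4]
width: 0.249
grasp_force: 0.0
```

```bash
python3 tilt.py|head -2
python3 - <<'E'
from h import *
b,_=capture("side")
cv2.imwrite("pics/c4.png",cv2.resize(b[140:245,280:410],None,fx=5.5,fy=5.5,interpolation=cv2.INTER_CUBIC))
E
```

```text
near plate (np.int64(141), array([-0.0922,  0.055 ]), np.float64(0.0014))
clear x-50 (np.int64(125), array([-0.0519,  0.0548]), np.float64(0.0015))
```

View pics/c4.png

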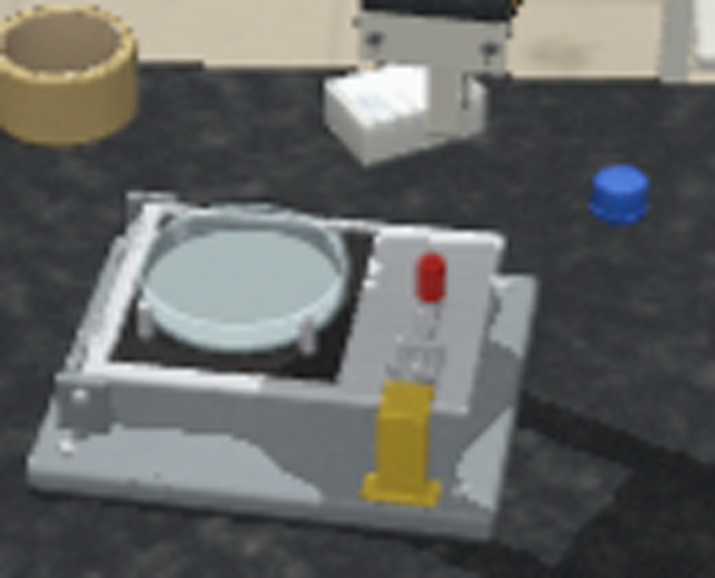

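The plate stays level with the bolt under the keeper at about (405,390). The knob stands at (431,278), and the gripper is clear.

```bash
python3 -c "
from workcell import order
print(order.hand_in())"
```

```text
the job is handed in; nothing more can be done
None
```

I pressed the plate level and slid the bolt home until it met the keeper's post. The plate stayed level after I let go and backed the gripper clear. I handed the job in at about 25 s; the hand-in call gave no verdict.

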